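# Set the pastry case door ajar on its stay

## Task

Prop the small pastry case's door ajar: take the steel stay bar by its red knob, lift it, swing the door out with it, and seat the middle one of its three holes over the brass peg on the roof until the bar lies fully down. Feel for the peg gently - do not force the bar against it - and leave the cup, jar and other things around where they stand.

Things in the scene. Friction and masses are not known exactly. Their poses are not given: they have to be found in the camera images.
- pastry_case: fixed glass-sided wooden pastry case, 260 deep (x) x 300 wide (y) x 180 high, roof flat; origin at the centre of its underside on the table, z up; its front with the mint-green door faces its -x. It stands in a different place and yaw each time
- door (a joint): door angle, rad: 0 closed, grows as the door swings out towards the case's -x (clockwise seen from above), up to 1.25; the hinge is vertical, with light friction: it stays where it is left and needs about 1 to 2 N at the stay's pivot to move
- door_hinge (a point): the door's hinge axis, at roof height (180 above the table), at x -139, y +140 mm in the case's frame. The closed door, 280 wide and 18 thick, runs from here in the case's -y; its top edge is level with the roof. Its axes are the door's and turn with it: -y runs along the door away from the hinge
- pivot (a point): the swivel of the stay bar on the door's top edge, 130 mm from the hinge axis along the door, 4 mm above roof level, level with the bar's underside. The bar turns here about the vertical and tilts up; x of this frame points along the bar to the knob (it tilts with the bar)
- swivel (a joint): turn of the bar relative to the door, rad, counter-clockwise from above positive; at 0 the bar is at right angles to the door and points over the roof (along the case's +x with the door closed). Bar direction in the case's frame = swivel - door. Range -1.3 to 1.3, almost no friction
- stay (a joint): lift of the stay bar, rad: 0 = lying flat, 4 mm over the roof; grows as the knob end is raised, up to 0.7; the bar falls back by its own weight (about 140 g) when let go
- knob (a point): centre of the red ball knob, 24 mm diameter, that stands on a thin stem on the bar, 205 mm from the pivot; its centre is 31 mm above the bar's underside (14 mm between ball and bar). Hold the bar by it: pinch the ball from above, fingers closing across the bar; the bar can turn and tilt in the grasp. Raised, the ball moves on an arc about the pivot
- hole_middle (a point): centre of the middle hole, on the bar's upper face, 120 mm from the pivot: the hole to use. The flat steel bar is 28 wide, 5 thick, from 16 mm behind the pivot to 222 mm beyond it; its three round through holes (12 mm diameter) lie on the centre line at 85, 120 and 155 mm from the pivot
- peg_plate: black plate 52 x 22 x 2 mm on the roof near its front; origin: centre of its underside, at roof height; x runs along its slot. The brass peg (9.5 mm diameter, top 13 mm above the roof, tiny bevel) is clamped in the slot up to 10 mm either way of the centre along x; just where is not reported: feel for it. It bears at most 35 N; a push down on the knob bears on it 1.7 times as hard
- clay_cup_mid (a point): small terracotta cup, 54 wide, 50 tall, on the case's roof at its back right corner; point half-way up
- salsa_jar_mid (a point): amber jar with red cap, 64 wide, 100 tall, on the table to the right of the case; point half-way up
- cazuela_mid (a point): large terracotta bowl, 240 wide, 90 tall, left on the table; point half-way up
- wood_bowl_mid (a point): wooden bowl, 200 wide, 70 tall, on the right; point half-way up
- white_box_mid (a point): white food box, 190 x 130 x 50, on the right; point half-way up
- basket_mid (a point): green basket, 120 x 160 x 75, with a red bow handle to 151 high, on the left; point half-way up the basket's wall
- tongs_mid (a point): wooden tongs, 250 long, 12 high, lying on the right; point at their middle

How it is judged:
On the way, in this order (a step that is already met when the one before it is completed fails the run):
1. the stay bar is raised off the roof (value of joint stay above 0.05 rad), for 0.1 s.
2. the bar lies down with its middle hole over the peg (value of joint stay below 0.025 rad and x of hole_middle in the frame of peg_plate between -0.0135 and 0.0135 m and y of hole_middle in the frame of peg_plate between -0.005 and 0.005 m), for 0.2 s.
At the end, for the whole second after the job is handed in: the stay bar lies flat (lift under 0.025 rad) with its middle hole over the peg (hole centre within 13.5 mm of the peg plate's centre along the slot and 5 mm across it), so that the door stands still, ajar at more than 0.4 rad, with the knob let go (all of step 2 and value of joint door above 0.4 rad and velocity of joint door between -0.02 and 0.02 rad/s); the robot touches nothing.
It fails at once if the peg or its plate is pressed or pushed with more than 35 N (contact force between peg_plate and anything else above 35 N).
It fails at once if the cup, the jar, the bowls, the box, the basket or the tongs are moved by more than 30 mm (distance of any of clay_cup_mid, salsa_jar_mid, cazuela_mid, wood_bowl_mid, white_box_mid, basket_mid, tongs_mid from where it was at the start of the episode above 0.03 m).
It also fails if it takes over 51 s, if anything falls off the work surface, if the arm or the gripper's body presses on something with over 40 N, if the wrist force passes 120 N, or if a joint passes its speed limit or range.

## Robot

A 6-joint arm with a two-finger parallel gripper is mounted at the origin on the work surface. World frame = base frame: x ahead of the robot, y to its left, z up, the work surface at z = 0. Lengths are in m, angles in rad, forces in N, time in s.
With the tool pointing down it reaches from about 0.3 to 0.85 m from the base axis. Payload 4.2 kg.
Tool frame: the origin (TCP) lies midway between the tips of the shut fingers; the grasp point (between the pads) lies r.pinch_z behind it (r.pinch_z is the distance from the TCP to the grasp point, in m); z points along the fingers, y is the line along which they close (so a half turn about z gives the same grasp; the last joint's range is limited). The gripper opens to 91 mm and grips with 3 to 60 N. Pads are 32 mm wide; open, the fingers measure 118 mm over their backs; the gripper's body (76 mm by 178 mm) begins 60 mm behind the grasp point.
Start: joints at [-1.346, 0.32, 1.565, -0, 1.257, -0.02], TCP at [0.139, -0.558, 0.214] pointing down, gripper open.
Joint ranges: [-3.11, 3.11], [-0.84, 2.01], [0.21, 2.61], [-1.34, 4.49], [0.05, 2.63], [-2.56, 2.56]. Speed limits (rad/s): [2.57, 2.57, 3.14, 3.14, 3.14, 3.14].

## Interface

Orientations are given as a rotation vector (axis times angle).
In Python, from rig import r, optics gives the robot as it stands.
- The arm moves only by the tool apply_moves, never from a script. Its argument "motion" is a list of rows, each a list of 7 numbers: the shift along the world's x, y, z in mm, then the turn, a rotation vector about the world's x, y, z in degrees, then the finger opening in mm, from 0 to 91.2. A call has 1 to 8 rows; each row shifts and turns the commanded pose from where the row before left it; what a row does not reach is not made up. A row lasts 1/10 s, in which the tool goes at most 50 mm and 8.59 degrees, less where a joint would pass 70% of its speed; a pose out of reach is approached as far as the arm can. A call is refused whole if a number of a shift passes 50 or a number of a turn 8.59, either way. A call with a gripper value outside its range is refused whole. The fingers move at their own pace and stop on an object; "force" is the grip in N (left out, the last holds). Time passes only in rows, so rows that do not move let the fingers close. It gives the time, the measured TCP pose, the force, the opening and the grip force at its end, in the units of the state.
- r.get_obs(): the state, without advancing time (a new reading comes with each control period).
- optics.capture(name): name is "scene" or "top"; returns the picture (384x512x3 uint8, blue, green, red); there is no depth.
- optics.camera_params(name): a dict with "camera_matrix" (3x3 intrinsics, pixels), "distortion" ([k1, k2, p1, p2, k3] as OpenCV has them; the pictures are not rectified), "rvec" (rotation vector, rad) and "tvec" (3), from world to camera coordinates, as OpenCV has them. Camera axes: x right, y down, z forward; pixel columns grow to the right and rows downward; lengths in m; the calibration is good to about 2 mm. A picture is of the moment at which its call begins. camera_params takes no time and is no camera call.
- r.hand_in(): hands the job in; it is judged then, once.
The state is a dict: "time_s": time; "q": joint angles; "joint_velocities": joint speeds; "tau": joint torques, N m; "ee_pos": TCP position; "tcp_rot": TCP orientation; "ft_force": force on the tool from outside, world axes, zero at the start; "torque": the same for the moment, N m; "finger_gap": opening from 0.0 (shut) to 1.0 (fully open); "grasp_force": force on a finger pad.
Only numpy, scipy, OpenCV 4.12 (cv2) and the standard library are available. Lean on these libraries where they do the work, as an engineer would, in place of code of your own. Each camera call takes 0.05 s, during which the arm holds its last target. There are 200 camera calls.

## Working session

There is one attempt and no reset: what is moved stays moved. The work goes in short steps, Python scripts to look and compute and a tool call to move; the robot and the scene stay as the last step left them, time stands still between calls to the robot, and variables do not carry over. Pictures are saved under pics/ and viewed, at most 10 in all, crops included, and the job is handed in when it is done.

Besides the shell and the picture viewer there is one more tool, called as name(argument=value, ...), one argument or row to a line, values as JSON. apply_moves: Moves the arm, as the interface text tells. Its arguments: {"type":"object","properties":{"motion":{"type":"array","items":{"type":"array","items":{"type":"number"}}},"force":{"type":"number"}},"required":["motion"]}

```bash
mkdir -p pics
python3 - <<'E'
from rig import r, optics
import cv2, numpy as np
for n in ["scene","top"]:
    im=optics.capture(n); cv2.imwrite(f"pics/{n}0.png",im)
    p=optics.camera_params(n); R=cv2.Rodrigues(np.array(p["rvec"]))[0]
    print(n,np.round(-R.T@np.array(p["tvec"]).ravel(),3),np.round(p["camera_matrix"],1).tolist(),p["distortion"])
print(r.pinch_z,r.get_obs())
E
```

```text
scene [ 1.245 -1.138  1.391] [[484.5, 0.0, 264.8], [0.0, 484.5, 193.2], [0.0, 0.0, 1.0]] [-0.11065402  0.          0.          0.          0.        ]
top [ 0.192 -0.012  2.132] [[484.1, 0.0, 259.9], [0.0, 484.1, 188.1], [0.0, 0.0, 1.0]] [-0.15096545  0.          0.          0.          0.        ]
0.0188 {'time_s': 0.1, 'q': array([-1.34600579e+00,  3.20217797e-01,  1.56555372e+00, -2.13071653e-05,
        1.25741298e+00, -2.00114594e-02]), 'joint_velocities': array([-0.00116926, -0.00426298, -0.00277403, -0.00082227, -0.00121153,
       -0.00021589]), 'tau': array([ 2.77847982e-05, -4.13332307e+01, -2.32509631e+01,  7.28748646e-02,
        4.21475410e-02, -5.49319975e-05]), 'ee_pos': array([ 0.13924507, -0.55741306,  0.21321149]), 'tcp_rot': array([-3.11651747e+00, -3.83391783e-01,  2.87093041e-04]), 'ft_force': array([-0.39900397, -0.13598357,  0.74693622]), 'torque': array([-0.01557002,  0.07189917, -0.02007044]), 'grasp_force': 0.0, 'finger_gap': 1.0015079326153578}
```

View pics/scene0.png

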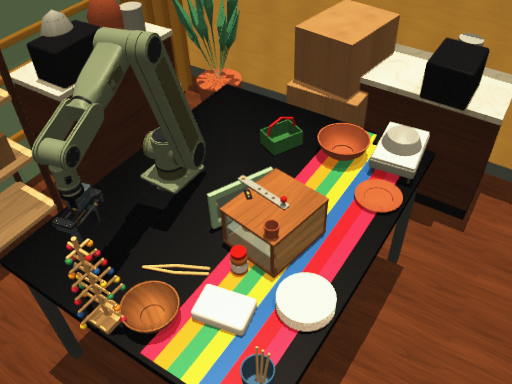

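View pics/top0.png

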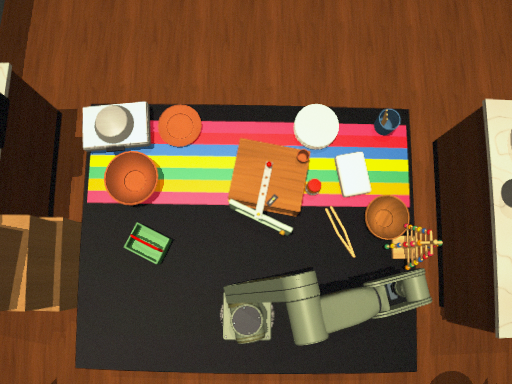

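The arm is off to the lower left (scene), and the case is at about (268,177) in the top view. The door is partly open along (230,202)-(292,232), with the red knob at (269,164) and the peg plate near (272,200). I'll zoom in next.

Run:
```python
import cv2, numpy as np
t=cv2.imread("pics/top0.png")[130:245,220:325]; s=cv2.imread("pics/scene0.png")[160:275,195:335]
t=cv2.resize(t,None,fx=5,fy=5,interpolation=cv2.INTER_CUBIC)
s=cv2.resize(s,None,fx=5,fy=5,interpolation=cv2.INTER_CUBIC)
cv2.imwrite("pics/topz.png",t);cv2.imwrite("pics/scenez.png",s)
```

```text
(no output)
```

View pics/topz.png

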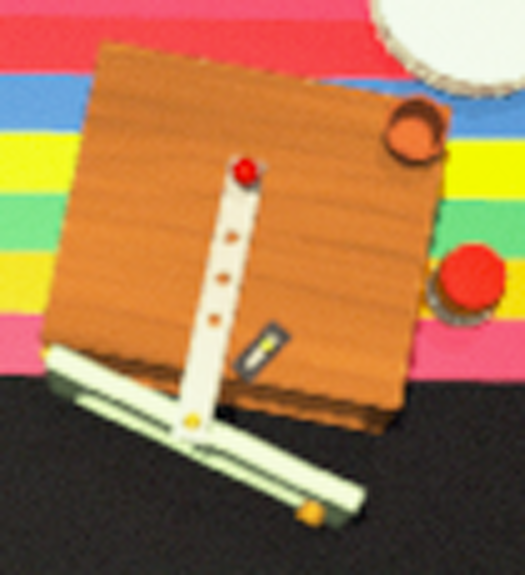

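View pics/scenez.png

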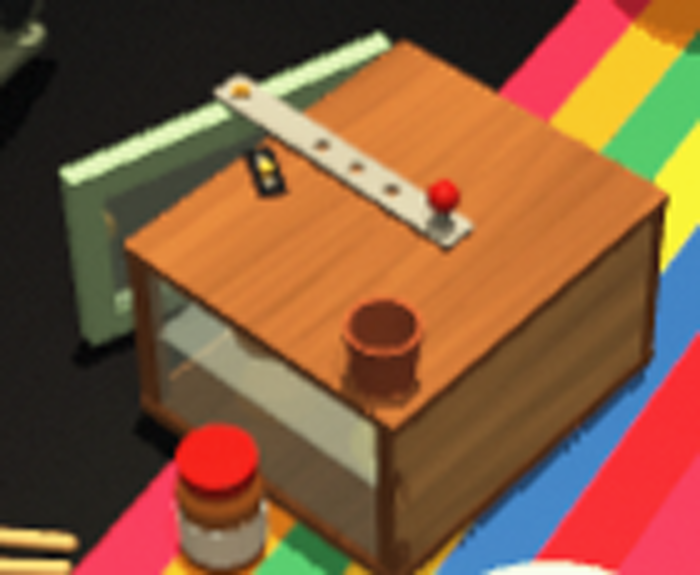

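```bash
cat > h.py <<'E'
import cv2, numpy as np
from rig import r, optics
def ray(n,px):
    p=optics.camera_params(n);K=np.array(p["camera_matrix"]);D=np.array(p["distortion"])
    R=cv2.Rodrigues(np.array(p["rvec"]))[0];c=-R.T@np.array(p["tvec"]).ravel()
    u=cv2.undistortPoints(np.array([[px]],float),K,D).ravel()
    d=R.T@np.array([u[0],u[1],1]);return c,d/np.linalg.norm(d)
def plane(n,px,z):
    c,d=ray(n,px);return c+d*(z-c[2])/d[2]
def tri(a,b):
    (c1,d1),(c2,d2)=ray("top",a),ray("scene",b)
    s=np.linalg.lstsq(np.c_[d1,-d2],c2-c1,rcond=None)[0]
    p,q=c1+s[0]*d1,c2+s[1]*d2;return (p+q)/2,np.linalg.norm(p-q)
def cen(mask,box):
    x0,y0,x1,y1=box;m=np.zeros_like(mask);m[y0:y1,x0:x1]=mask[y0:y1,x0:x1]
    n,l,st,ce=cv2.connectedComponentsWithStats((m>0).astype(np.uint8))
    if n<2:return None,0
    i=1+np.argmax(st[1:,4]);return ce[i],st[i,4]
E
python3 - <<'E'
from h import *
t=cv2.imread("pics/top0.png");s=cv2.imread("pics/scene0.png")
def red(i):
    h=cv2.cvtColor(i,cv2.COLOR_BGR2HSV);return ((h[...,0]<4)|(h[...,0]>176))&(h[...,1]>190)&(h[...,2]>100)
a,na=cen(red(t),(262,158,276,172));b,nb=cen(red(s),(275,190,290,206));print("knob",a,na,b,nb)
K,e=tri(a,b);print(K,e)
dark=lambda i:i.max(2)<90
tz=lambda x,y:(x/5+220-.4,y/5+130-.4); sz=lambda x,y:(x/5+195-.4,y/5+160-.4)
a,na=cen(dark(t),(266,194,279,208));b,nb=cen(dark(s),(240,186,254,202));print("plate dark",a,na,b,nb)
print("plate corners top",[np.round(plane("top",tz(*q),.182),4)[:2] for q in [(272,320),(291,329),(253,384),(235,371)]])
print("plate top cen",plane("top",tz(262,351),.182),"scene",plane("scene",sz(266,172),.182), plane("top",a,.182),plane("scene",b,.182))
print("plate ends scene",plane("scene",sz(257,148),.182),plane("scene",sz(276,195),.182))
print("peg",tri(tz(263,347),sz(265,164)),plane("top",tz(263,347),.193),plane("scene",sz(265,160),.193))
P,e=tri(tz(193,421),sz(241,91));print("pivot",P,e,plane("top",tz(193,421),.19),plane("scene",sz(241,91),.19))
for n,q in [("FL",(45,345)),("BL",(103,43)),("BR",(452,105)),("FR",(403,402))]: print(n,plane("top",tz(*q),.18))
for n,q in [("FL",(403,40)),("BL",(665,202)),("BR",(388,430)),("FR",(127,243))]: print(n,plane("scene",sz(*q),.18)) 
print("doorend",plane("top",tz(362,495),.18), "holes top",[plane("top",tz(*q),.188)[:2] for q in [(214,320),(223,278),(231,238)]],[plane("scene",sz(*q),.188)[:2] for q in [(322,146),(357,167),(393,189)]])
E
```

```text
knob [268.57142857 163.92857143] 14 [283.15384615 198.61538462] 26
[ 0.62090945 -0.08028193  0.21603068] 5.117724574559185e-05
plate dark None 0 [245.65454545 191.54545455] 55
plate corners top [array([ 0.5048, -0.1046]), array([ 0.4976, -0.1202]), array([ 0.4519, -0.0895]), array([ 0.4624, -0.0747])]Traceback (most recent call last):
  File "<stdin>", line 11, in <module>
  File "h.py", line 9, in plane
    c,d=ray(n,px);return c+d*(z-c[2])/d[2]
        ~~~^^^^^^
  File "h.py", line 6, in ray
    u=cv2.undistortPoints(np.array([[px]],float),K,D).ravel()
      ~~~~~~~~~~~~~~~~~~~^^^^^^^^^^^^^^^^^^^^^^^^^^^^
cv2.error: OpenCV(4.12.0) /io/opencv/modules/calib3d/src/undistort.dispatch.cpp:538: error: (-215:Assertion failed) npoints >= 0 && src.isContinuous() && (depth == CV_32F || depth == CV_64F) in function 'undistortPoints'
```

Run:
```python
from h import *
t=cv2.imread("pics/top0.png");s=cv2.imread("pics/scene0.png")
tz=lambda x,y:(x/5+220-.4,y/5+130-.4); sz=lambda x,y:(x/5+195-.4,y/5+160-.4)
for n,im,box in [("top",t,(264,192,281,209)),("scene",s,(241,187,254,202))]:
    g=im[...,2].astype(float); f=cv2.resize(g[box[1]:box[3],box[0]:box[2]],None,fx=8,fy=8,interpolation=cv2.INTER_LINEAR)
    m=(f<130).astype(np.uint8);k,l,st,ce=cv2.connectedComponentsWithStats(m)
    i=1+np.argmax(st[1:,4]);c=max(cv2.findContours((l==i).astype(np.uint8),cv2.RETR_EXTERNAL,cv2.CHAIN_APPROX_NONE)[0],key=cv2.contourArea)
    w=np.array([plane(n,((x+.5)/8-.5+box[0],(y+.5)/8-.5+box[1]),.182)[:2]*1000 for x,y in c[:,0]],np.float32)
    print(n,st[i],cv2.minAreaRect(w))
print("peg",tri(tz(263,347),sz(265,164)),plane("top",tz(263,347),.193),plane("scene",sz(265,160),.193))
P,e=tri(tz(193,421),sz(241,91));print("pivot",P,e,plane("top",tz(193,421),.19),plane("scene",sz(241,91),.19))
for n,q in [("FL",(45,345)),("BL",(103,43)),("BR",(452,105)),("FR",(403,402))]: print(n,plane("top",tz(*q),.18))
for n,q in [("FL",(403,40)),("BL",(665,202)),("BR",(388,430)),("FR",(127,243))]: print(n,plane("scene",sz(*q),.18)) 
print("doorend",plane("top",tz(362,495),.18), "holes top",[plane("top",tz(*q),.188)[:2] for q in [(214,320),(223,278),(231,238)]],[plane("scene",sz(*q),.188)[:2] for q in [(322,146),(357,167),(393,189)]])
```

```text
top [   0   56  127   80 2840] ((463.92901611328125, -94.32772827148438), (40.55609893798828, 64.0471420288086), 0.7371516823768616)
scene [   0    0   90  101 4927] ((469.8455505371094, -93.48635864257812), (37.920257568359375, 70.6833267211914), 39.34735107421875)
peg (array([ 0.48088784, -0.09716453,  0.19123324]), np.float64(0.000491336751625207)) [ 0.48081327 -0.09692803  0.193     ] [ 0.47945052 -0.09533513  0.193     ]
pivot [ 0.42020747 -0.0406491   0.1916333 ] 0.000750672905853598 [ 0.42011279 -0.04091796  0.19      ] [ 0.41934733 -0.03888284  0.19      ]
FL [0.48196111 0.0802456  0.18      ]
BL [0.73711387 0.03756724 0.18      ]
BR [ 0.68860035 -0.25392419  0.18      ]
FR [ 0.43896366 -0.21195651  0.18      ]
FL [0.48599977 0.0852559  0.18      ]
BL [0.74203939 0.02945456 0.18      ]
BR [ 0.68600183 -0.25790569  0.18      ]
FR [ 0.43581465 -0.20716764  0.18      ]
doorend [ 0.36271255 -0.17851353  0.18      ] holes top [array([ 0.50322469, -0.05710847]), array([ 0.53803161, -0.06411562]), array([ 0.571376  , -0.07036312])] [array([ 0.50357647, -0.0565933 ]), array([ 0.53763941, -0.06224573]), array([ 0.57221705, -0.06830178])]
```

Door is about 0.26 rad, knob at (0.621, -0.080), peg at about (0.481, -0.097). I'll go above the knob now.

apply_moves(
  motion=[
    [0, 0, 40, 0, 0, 0, 91],
    [0, 0, 40, 0, 0, 0, 91],
    [20, 20, 30, 0, 0, -5, 91],
    [34, 34, 0, 0, 0, -5, 91],
    [34, 34, 0, 0, 0, -5, 91],
    [34, 34, 0, 0, 0, -5, 91],
    [34, 34, 0, 0, 0, -5, 91],
    [34, 34, 0, 0, 0, 0, 91],
  ],
  force=15,
)

```text
time_s: 0.9
ee_pos: [0.3302, -0.3662, 0.3237]
tcp_rot: [-3.127, 0.303, 0.0]
ft_force: [1.1, -0.8, -0.9]
finger_gap: 1.0
grasp_force: 0.0
```

apply_moves(
  motion=[
    [34, 34, 0, 0, 0, 0, 80],
    [34, 34, 0, 0, 0, 0, 70],
    [34, 34, 0, 0, 0, 0, 60],
    [34, 34, 0, 0, 0, 0, 60],
    [34, 34, 0, 0, 0, 0, 60],
    [34, 34, 0, 0, 0, 0, 60],
    [34, 34, 0, 0, 0, 0, 60],
    [34, 30, 0, 0, 0, 0, 60],
  ],
)

```text
time_s: 1.7
ee_pos: [0.6023, -0.0979, 0.3236]
tcp_rot: [-3.127, 0.299, 0.001]
ft_force: [0.3, -0.7, 0.3]
finger_gap: 0.657
grasp_force: 0.0
```

apply_moves(
  motion=[
    [20, 20, 0, 0, 0, 0, 60],
    [0, 0, 0, 0, 0, 0, 60],
    [0, 0, 0, 0, 0, 0, 60],
  ],
)

```text
time_s: 2.0
ee_pos: [0.6212, -0.0796, 0.323]
tcp_rot: [3.127, -0.299, -0.003]
ft_force: [-0.7, -0.0, 0.0]
finger_gap: 0.657
grasp_force: 0.0
```

Run:
```python
from h import *
from scipy.spatial.transform import Rotation as R
o=r.get_obs();print(o["time_s"],o["ee_pos"],R.from_rotvec(o["tcp_rot"]).as_matrix().round(3),o["ft_force"],o["finger_gap"])
# subpixel yellow of the peg (initial pictures)
for n,b,z in [("top",(268,196,277,205),.193),("scene",(243,187,253,198),.191)]:
    im=cv2.imread(f"pics/{n}0.png").astype(float)[b[1]:b[3],b[0]:b[2]]
    w=np.clip(im[...,1]-90,0,None)*(im[...,1]>0.62*im[...,2]); print(im[...,1].astype(int).tolist() if n=="top" else "")
    yy,xx=np.mgrid[b[1]:b[3],b[0]:b[2]]
    p=((w*xx).sum()/w.sum(),(w*yy).sum()/w.sum());print(n,p,plane(n,p,z))
```

```text
2.0 [ 0.621187   -0.0795893   0.32303016] [[ 0.982 -0.189 -0.002]
 [-0.189 -0.982 -0.   ]
 [-0.002  0.001 -1.   ]] [-0.66871612 -0.03432067  0.04384503] 0.6571294841955584
[[136, 138, 137, 120, 96, 111, 115, 95, 82], [138, 139, 129, 103, 106, 165, 178, 130, 85], [136, 121, 102, 95, 182, 225, 205, 137, 94], [121, 101, 101, 150, 219, 225, 164, 86, 111], [102, 81, 143, 217, 195, 120, 89, 97, 127], [88, 130, 203, 223, 172, 98, 93, 121, 133], [89, 176, 220, 169, 101, 98, 121, 131, 129], [92, 150, 147, 105, 99, 122, 134, 129, 133], [91, 91, 92, 97, 118, 134, 133, 134, 135]]
top (np.float64(271.81473502800515), np.float64(199.69625161568288)) [ 0.47794129 -0.09538465  0.193     ]

scene (np.float64(248.6281407035176), np.float64(191.58090452261305)) [ 0.48131714 -0.09155402  0.191     ]
```

Run:
```python
from h import *
for n,b,z in [("top",(267,195,278,206),.193),("scene",(243,187,253,199),.191)]:
    im=cv2.imread(f"pics/{n}0.png").astype(float)[b[1]:b[3],b[0]:b[2]]
    B,G,Rr=im[...,0],im[...,1],im[...,2]
    w=np.clip(G-B-60,0,None)*(G>0.7*Rr)
    yy,xx=np.mgrid[b[1]:b[3],b[0]:b[2]]
    print((G-B).astype(int)); print(w.astype(int))
    p=((w*xx).sum()/w.sum(),(w*yy).sum()/w.sum());print(n,p,plane(n,p,z))
    br=np.clip(np.minimum(np.minimum(G,Rr),255)-95,0,None)*(G>0.7*Rr); p=((br*xx).sum()/br.sum(),(br*yy).sum()/br.sum());print("slot",p,plane(n,p,.183))
```

```text
[[ 84  85  83  79  75  52  24   7  19  43  71]
 [ 84  85  83  84  61  25  15  18  12  12  42]
 [ 79  80  82  69  35  36  52  40  17  10  17]
 [ 82  80  66  34  20 101 130  72  20  17  39]
 [ 80  70  35  12  31 102 149  90  12  45  76]
 [ 68  39  11  20  36  43  52  27  33  69  83]
 [ 37  12  17  31  33  27  12  31  67  80  81]
 [ 19   8  27  33  26  13  29  69  85  78  83]
 [  9   8  23  21  14  29  68  78  81  82  80]
 [ 31  12   9   9  23  62  81  84  83  80  82]
 [ 46  17  12  20  53  72  81  76  83  82  84]]
[[ 0  0  0  0  0  0  0  0  0  0  0]
 [ 0  0  0  0  0  0  0  0  0  0  0]
 [ 0  0  0  0  0  0  0  0  0  0  0]
 [ 0  0  0  0  0 41 70 12  0  0  0]
 [ 0  0  0  0  0 42 89 30  0  0  0]
 [ 0  0  0  0  0  0  0  0  0  0  0]
 [ 0  0  0  0  0  0  0  0  0  0  0]
 [ 0  0  0  0  0  0  0  0  0  0  0]
 [ 0  0  0  0  0  0  0  0  0  0  0]
 [ 0  0  0  0  0  0  0  0  0  0  0]
 [ 0  0  0  0  0  0  0  0  0  0  0]]
top (np.float64(272.8556338028169), np.float64(198.56690140845072)) [ 0.48262312 -0.09957577  0.193     ]
slot (np.float64(271.7868045297883), np.float64(199.73264401772525)) [ 0.479263
[... 457 characters left out ...]

 [ 73  73  57  20   4  16  11   4   4  49]
 [ 74  75  74  35   4   4   7  11  19  40]]
[[ 0  0  0  0  0  0  0  0  0  0]
 [ 0  0  0  0  0  0  0  0  0  0]
 [ 0  0  0  0  0  0  0  0  0  0]
 [ 0  0  0  0  0  0  0  0  0  0]
 [ 0  0  0  0  0  0  0  0  0  0]
 [ 0  0  0  0 41 50  0  0  0  0]
 [ 0  0  0  0 70 92 34  0  0  0]
 [ 0  0  0  0  8 11  0  0  0  0]
 [ 0  0  0  0  0  0  0  0  0  0]
 [ 0  0  0  0  0  0  0  0  0  0]
 [ 0  0  0  0  0  0  0  0  0  0]
 [ 0  0  0  0  0  0  0  0  0  0]]
scene (np.float64(247.72222222222223), np.float64(192.76470588235293)) [ 0.48203539 -0.09852002  0.191     ]
slot (np.float64(248.6504961411246), np.float64(191.53362734288865)) [ 0.47615399 -0.08432514  0.183     ]
```

apply_moves(
  motion=[
    [0, 0, -40, 0, 0, 0, 60],
    [0, 0, -40, 0, 0, 0, 60],
    [0, 0, -30, 0, 0, 0, 60],
    [0, 0, -14, 0, 0, 0, 60],
    [0, 0, 0, 0, 0, 0, 60],
  ],
)

```text
time_s: 2.5
ee_pos: [0.6188, -0.0809, 0.1976]
tcp_rot: [3.127, -0.303, -0.009]
ft_force: [-0.2, -0.8, 0.3]
finger_gap: 0.657
grasp_force: 0.0
```

apply_moves(
  motion=[
    [0, 0, 0, 0, 0, 0, 40],
    [0, 0, 0, 0, 0, 0, 15],
    [0, 0, 0, 0, 0, 0, 15],
    [0, 0, 0, 0, 0, 0, 15],
  ],
  force=15,
)

```text
time_s: 2.9
ee_pos: [0.6217, -0.08, 0.201]
tcp_rot: [3.127, -0.301, 0.003]
ft_force: [0.1, -0.4, 0.9]
finger_gap: 0.34
grasp_force: 0.0
```

apply_moves(
  motion=[
    [0, 0, 10, 0, 0, 0, 15],
    [-2, 0, 10, 0, 0, 0, 15],
    [-2, 0, 10, 0, 0, 0, 15],
    [-2, 0, 5, 0, 0, 0, 15],
    [0, 0, 0, 0, 0, 0, 15],
  ],
)

```text
time_s: 3.4
ee_pos: [0.6159, -0.08, 0.2365]
tcp_rot: [3.127, -0.3, 0.005]
ft_force: [0.7, 1.1, -1.1]
finger_gap: 0.248
grasp_force: 15.0
```

Run:
```python
from h import *
t=optics.capture("top");s=optics.capture("scene")
a=cv2.resize(s[150:270,190:330],None,fx=4,fy=4,interpolation=cv2.INTER_CUBIC)
cv2.imwrite("pics/s1.png",a)
from scipy.optimize import fsolve
for H in [(.4743,.0745),(.4763,.0745),(.4743,.0765)]:
  H=np.array(H);G=np.array([.4825,-.0993])
  P=fsolve(lambda p:[np.hypot(*(p-H))-.13,np.hypot(*(p-G))-.12],[.387,-.022])
  print(H,P,"knob",P+(G-P)*205/120,"ang",np.degrees(np.arctan2(*(G-P)[::-1])))
```

```text
[0.4743 0.0745] [ 0.38922806 -0.02379937] knob [ 0.54856762 -0.15277962] ang -38.98905662507365
[0.4763 0.0745] [ 0.39006325 -0.0227791 ] knob [ 0.54797603 -0.1535023 ] ang -39.618604906907194
[0.4743 0.0765] [ 0.39019124 -0.02262475] knob [ 0.54788537 -0.15361163] ang -39.714341310719526
```

View pics/s1.png

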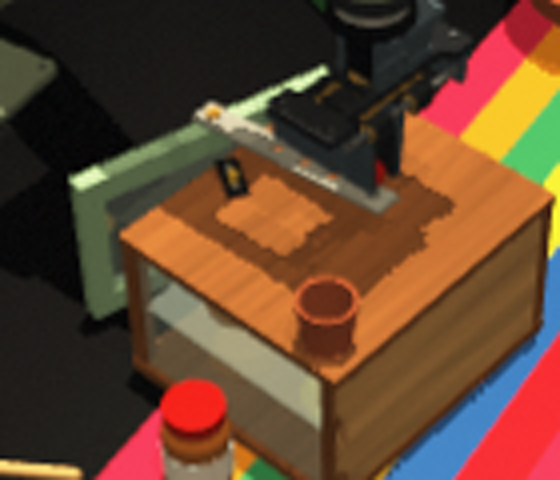

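The bar is up: the knob is gripped at (380,170) in the crop, the bar is clear of its shadow, and the peg plate is at (232,178). Now I'll swing the door out.

apply_moves(
  motion=[
    [-9, -8, 0, 0, 0, -3.5, 15],
    [-9, -9, 0, 0, 0, -3.5, 15],
    [-9, -8, 0, 0, 0, -3.5, 15],
    [-9, -9, 0, 0, 0, -3.5, 15],
    [-10, -8, 0, 0, 0, -3.5, 15],
    [-9, -9, 0, 0, 0, -3.5, 15],
    [-9, -8, 0, 0, 0, -3.5, 15],
    [-10, -9, 0, 0, 0, -3.5, 15],
  ],
)

```text
time_s: 4.3
ee_pos: [0.5416, -0.1484, 0.2348]
tcp_rot: [2.96, -1.052, 0.002]
ft_force: [1.0, -0.5, -1.0]
finger_gap: 0.25
grasp_force: 15.0
```

apply_moves(
  motion=[
    [0, 0, 0, 0, 0, 0, 15],
    [0, 0, 0, 0, 0, 0, 15],
  ],
)

```text
time_s: 4.5
ee_pos: [0.5414, -0.1477, 0.2347]
tcp_rot: [-2.962, 1.047, 0.001]
ft_force: [-0.1, 0.4, -1.7]
finger_gap: 0.248
grasp_force: 15.0
```

Run:
```python
from h import *
o=r.get_obs();print(o["ee_pos"],o["ft_force"])
t=optics.capture("top");s=optics.capture("scene")
cv2.imwrite("pics/t2.png",t);cv2.imwrite("pics/s2.png",s)
a=cv2.resize(s[150:250,190:290],None,fx=5,fy=5,interpolation=cv2.INTER_CUBIC)[:, :400]
b=cv2.resize(t[165:245,220:300],None,fx=5,fy=5,interpolation=cv2.INTER_CUBIC)
a=a[:400]
cv2.imwrite("pics/c2.png",np.hstack([a,b]))
```

```text
[ 0.54142236 -0.14770094  0.23474268] [-0.06687534  0.4126393  -1.72407315]
```

View pics/c2.png

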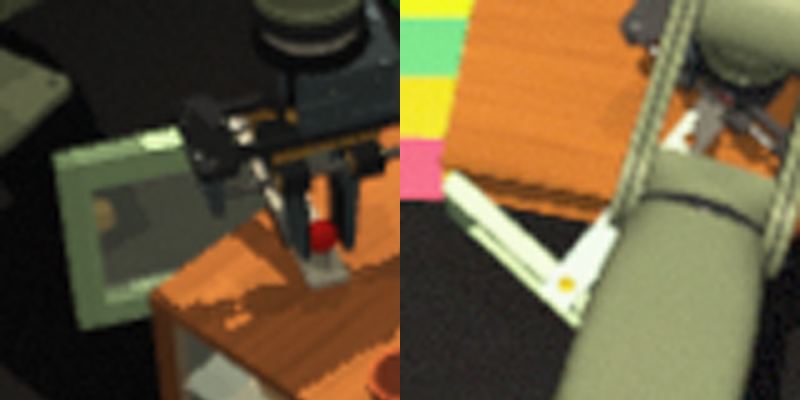

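Left crop (scene): the red knob shows at (322,235), low between the finger tips. Right crop (top): the brass pivot shows at (566,284).

Run:
```python
from h import *
t=cv2.imread("pics/t2.png");s=cv2.imread("pics/s2.png")
h=cv2.cvtColor(s,cv2.COLOR_BGR2HSV);m=((h[...,0]<4)|(h[...,0]>176))&(h[...,1]>190)&(h[...,2]>80)
b,n=cen(m,(248,188,264,206));print(b,n)
c,d=ray("scene",b);q=np.array([.5414,-.1477]);k=((q-c[:2])@d[:2])/(d[:2]@d[:2]);K=c+k*d;print("knob",K)
h=cv2.cvtColor(t,cv2.COLOR_BGR2HSV);m=(h[...,0]>15)&(h[...,0]<30)&(h[...,1]>130)&(h[...,2]>120)
a,n=cen(m,(247,216,258,228));P=plane("top",a,.190);print(a,n,"pivot",P)
m0=cv2.cvtColor(cv2.imread("pics/top0.png"),cv2.COLOR_BGR2HSV);mm=(m0[...,0]>15)&(m0[...,0]<30)&(m0[...,1]>130)&(m0[...,2]>120)
a0,n=cen(mm,(254,209,263,219));P0=plane("top",a0,.190);print("pivot0",a0,n,P0)
# hinge from two pivots, radius 130
u=(P-P0)[:2];L=np.hypot(*u);mid=(P+P0)[:2]/2;nn=np.array([-u[1],u[0]])/L;hh=np.sqrt(.13**2-L*L/4)
print("hinge cand",mid+nn*hh,mid-nn*hh,"dist P-knob",np.hypot(*(P[:2]-q)),"dir",np.degrees(np.arctan2(*(q-P[:2])[::-1])))
e=(q-P[:2])/np.hypot(*(q-P[:2]));G=np.array([.4825,-.0993]);v=G-P[:2];print("peg along/across bar",v@e,e[0]*v[1]-e[1]*v[0])
```

```text
[253.92592593 196.59259259] 27
knob [ 0.54291755 -0.14662508  0.24091669]
[252.8 221.4] 5 pivot [ 0.38903981 -0.01952273  0.19      ]
pivot0 [258.  213.5] 6 [ 0.42132068 -0.04009705  0.19      ]
hinge cand [ 0.33607067 -0.13824203] [0.47428982 0.07862224] dist P-knob 0.1991055955098815 dir -40.07316201232746
peg along/across bar 0.12287572029203894 -0.0008809791553470725
```

apply_moves(
  motion=[
    [2, -2, -3, 0, 0, -1, 15],
    [2, -2, -3, 0, 0, 0, 15],
    [2, -3, -3, 0, 0, 0, 15],
    [0, 0, -1, 0, 0, 0, 15],
    [0, 0, 0, 0, 0, 0, 15],
  ],
  force=6,
)

```text
time_s: 5.1
ee_pos: [0.5473, -0.1548, 0.225]
tcp_rot: [-2.952, 1.074, 0.001]
ft_force: [-1.7, 0.9, 0.8]
finger_gap: 0.255
grasp_force: 6.0
```

apply_moves(
  motion=[
    [0, 0, -1, 0, 0, 0, 15],
    [0, 0, -1, 0, 0, 0, 15],
    [0, 0, 0, 0, 0, 0, 15],
  ],
)

```text
time_s: 5.4
ee_pos: [0.5472, -0.1547, 0.2224]
tcp_rot: [-2.952, 1.074, 0.001]
ft_force: [-1.8, 0.7, -2.1]
finger_gap: 0.254
grasp_force: 6.0
```

apply_moves(
  motion=[
    [0, 0, -1, 0, 0, 0, 15],
    [0, 0, 0, 0, 0, 0, 15],
  ],
)

```text
time_s: 5.6
ee_pos: [0.5473, -0.1548, 0.2217]
tcp_rot: [2.952, -1.074, -0.001]
ft_force: [-1.2, 1.9, -0.2]
finger_gap: 0.254
grasp_force: 6.0
```

apply_moves(
  motion=[
    [0, 0, -1, 0, 0, 0, 15],
    [0, 0, -1, 0, 0, 0, 15],
    [0, 0, 0, 0, 0, 0, 15],
  ],
)

```text
time_s: 5.9
ee_pos: [0.5474, -0.155, 0.2199]
tcp_rot: [2.952, -1.074, 0.0]
ft_force: [-1.3, 1.6, -0.6]
finger_gap: 0.254
grasp_force: 6.0
```

apply_moves(
  motion=[
    [0, 0, -1, 0, 0, 0, 15],
    [0, 0, 0, 0, 0, 0, 15],
    [0, 0, 0, 0, 0, 0, 15],
  ],
)

```text
time_s: 6.2
ee_pos: [0.5475, -0.155, 0.219]
tcp_rot: [2.952, -1.074, 0.001]
ft_force: [-0.6, 0.8, -1.0]
finger_gap: 0.256
grasp_force: 6.0
```

Run:
```python
from h import *
s=optics.capture("scene");t=optics.capture("top");o=r.get_obs();print(o["ee_pos"],o["ft_force"],o["finger_gap"])
h=cv2.cvtColor(s,cv2.COLOR_BGR2HSV);m=((h[...,0]<4)|(h[...,0]>176))&(h[...,1]>190)&(h[...,2]>80)
b,n=cen(m,(248,188,268,210));print(b,n)
c,d=ray("scene",b);q=o["ee_pos"][:2];k=((q-c[:2])@d[:2])/(d[:2]@d[:2]);print("knob",c+k*d)
h=cv2.cvtColor(t,cv2.COLOR_BGR2HSV);m=(h[...,0]>15)&(h[...,0]<30)&(h[...,1]>130)&(h[...,2]>120)
a,n=cen(m,(247,216,258,228));print(a,n,n and plane("top",a,.19))
```

```text
[ 0.5474898  -0.15502455  0.21896618] [-1.2156185   0.52706403  0.63164758] 0.25562286980907045
[254.4  201.84] 25
knob [ 0.54905893 -0.15391465  0.22482163]
[253.5 220.5] 4 [ 0.39271511 -0.02229449  0.19      ]
```

apply_moves(
  motion=[
    [0, 0, -1, 0, 0, 0, 15],
    [0, 0, -1, 0, 0, 0, 15],
    [0, 0, 0, 0, 0, 0, 15],
    [0, 0, 0, 0, 0, 0, 15],
  ],
)

```text
time_s: 6.7
ee_pos: [0.5476, -0.1552, 0.217]
tcp_rot: [2.952, -1.074, 0.001]
ft_force: [0.4, -0.7, -1.9]
finger_gap: 0.256
grasp_force: 6.0
```

apply_moves(
  motion=[
    [0, 0, -1, 0, 0, 0, 15],
    [0, 0, -1, 0, 0, 0, 15],
    [0, 0, 0, 0, 0, 0, 15],
    [0, 0, 0, 0, 0, 0, 15],
  ],
)

```text
time_s: 7.1
ee_pos: [0.5476, -0.155, 0.215]
tcp_rot: [2.952, -1.074, 0.001]
ft_force: [0.8, -0.7, -0.8]
finger_gap: 0.255
grasp_force: 6.0
```

apply_moves(
  motion=[
    [0, 0, -1, 0, 0, 0, 15],
    [0, 0, -1, 0, 0, 0, 15],
    [0, 0, 0, 0, 0, 0, 15],
    [0, 0, 0, 0, 0, 0, 15],
  ],
)

```text
time_s: 7.5
ee_pos: [0.5473, -0.1548, 0.2129]
tcp_rot: [2.952, -1.074, -0.001]
ft_force: [1.1, -1.5, -1.5]
finger_gap: 0.254
grasp_force: 6.0
```

```bash
cat > k.py <<'E'
from h import *
s=optics.capture("scene");t=optics.capture("top");o=r.get_obs();print(o["ee_pos"],o["ft_force"],o["finger_gap"])
h=cv2.cvtColor(s,cv2.COLOR_BGR2HSV);m=((h[...,0]<4)|(h[...,0]>176))&(h[...,1]>190)&(h[...,2]>80)
b,n=cen(m,(248,188,268,212));print(b,n)
c,d=ray("scene",b);q=o["ee_pos"][:2];k=((q-c[:2])@d[:2])/(d[:2]@d[:2]);print("knob",c+k*d, "if z=.216",c+d*(.216-c[2])/d[2])
h=cv2.cvtColor(t,cv2.COLOR_BGR2HSV);m=(h[...,0]>15)&(h[...,0]<30)&(h[...,1]>130)&(h[...,2]>120)
a,n=cen(m,(247,216,258,228));print(a,n,n and plane("top",a,.19))
E
python3 k.py
```

```text
[ 0.54727464 -0.15483243  0.21291373] [ 1.68929811 -1.61522899 -1.86679121] 0.2496059969549773
[254.5        202.88461538] 26
knob [ 0.54904395 -0.15358133  0.21949071] if z=.216 [ 0.54697037 -0.15064885  0.216     ]
[253.5 220.5] 4 [ 0.39271511 -0.02229449  0.19      ]
```

apply_moves(
  motion=[
    [0, 0, -1, 0, 0, 0, 15],
    [0, 0, -1, 0, 0, 0, 15],
    [0, 0, -1, 0, 0, 0, 15],
    [0, 0, 0, 0, 0, 0, 15],
    [0, 0, 0, 0, 0, 0, 15],
  ],
)

```text
time_s: 8.1
ee_pos: [0.5473, -0.1548, 0.2099]
tcp_rot: [2.952, -1.074, -0.0]
ft_force: [-0.3, -1.8, -0.6]
finger_gap: 0.259
grasp_force: 6.0
```

apply_moves(
  motion=[
    [0, 0, 0, 0, 0, 0, 35],
    [0, 0, 0, 0, 0, 0, 60],
    [0, 0, 0, 0, 0, 0, 60],
    [0, 0, 0, 0, 0, 0, 60],
    [0, 0, 0, 0, 0, 0, 60],
  ],
)

```text
time_s: 8.6
ee_pos: [0.5473, -0.1548, 0.21]
tcp_rot: [2.952, -1.074, -0.0]
ft_force: [-0.1, 0.1, 1.1]
finger_gap: 0.646
grasp_force: 0.0
```

```bash
python3 k.py
```

```text
[ 0.54734223 -0.1548318   0.21000379] [-0.06455638 -0.09565965 -0.04076898] 0.6544679976372918
[254.23076923 203.80769231] 26
knob [ 0.54818275 -0.15423633  0.21511922] if z=.216 [ 0.54870466 -0.15497301  0.216     ]
[253.5 220.5] 4 [ 0.39271511 -0.02229449  0.19      ]
```

The knob is at flat height. I'll retreat straight up, then off to the side, and take a look.

apply_moves(
  motion=[
    [0, 0, 20, 0, 0, 0, 60],
    [0, 0, 40, 0, 0, 0, 60],
    [0, 0, 40, 0, 0, 0, 60],
    [0, 0, 30, 0, 0, 0, 60],
    [-30, -30, 0, 0, 0, 0, 60],
    [-34, -34, 0, 0, 0, 0, 60],
    [-34, -34, 0, 0, 0, 0, 60],
    [-34, -34, 0, 0, 0, 0, 60],
  ],
)

```text
time_s: 9.5
ee_pos: [0.414, -0.2877, 0.3401]
tcp_rot: [2.953, -1.072, 0.001]
ft_force: [0.7, -0.8, 0.1]
finger_gap: 0.657
grasp_force: 0.0
```

apply_moves(
  motion=[
    [-34, -34, 0, 0, 0, 0, 60],
    [-34, -34, 0, 0, 0, 0, 60],
    [-34, -34, 0, 0, 0, 0, 60],
    [-34, -34, 0, 0, 0, 0, 60],
    [0, 0, 0, 0, 0, 0, 60],
  ],
)

```text
time_s: 10.0
ee_pos: [0.2754, -0.4262, 0.3397]
tcp_rot: [2.946, -1.084, -0.002]
ft_force: [0.0, 0.9, -0.3]
finger_gap: 0.657
grasp_force: 0.0
```

```bash
python3 k.py
python3 - <<'E'
from h import *
s=optics.capture("scene");t=optics.capture("top")
a=cv2.resize(s[155:255,195:275],None,fx=5,fy=5,interpolation=cv2.INTER_CUBIC)
b=cv2.resize(t[140:240,220:300],None,fx=5,fy=5,interpolation=cv2.INTER_CUBIC)
cv2.imwrite("pics/c3.png",np.hstack([a,b]))
E
```

```text
[ 0.27870865 -0.42327247  0.33984007] [ 0.38827979 -0.36783435 -0.7469882 ] 0.6569849410932814
[254.24 203.68] 25
knob [ 0.58508509 -0.20623858  0.27791164] if z=.216 [ 0.5483821  -0.15442672  0.216     ]
[253.5 220.5] 4 [ 0.39271511 -0.02229449  0.19      ]
```

View pics/c3.png

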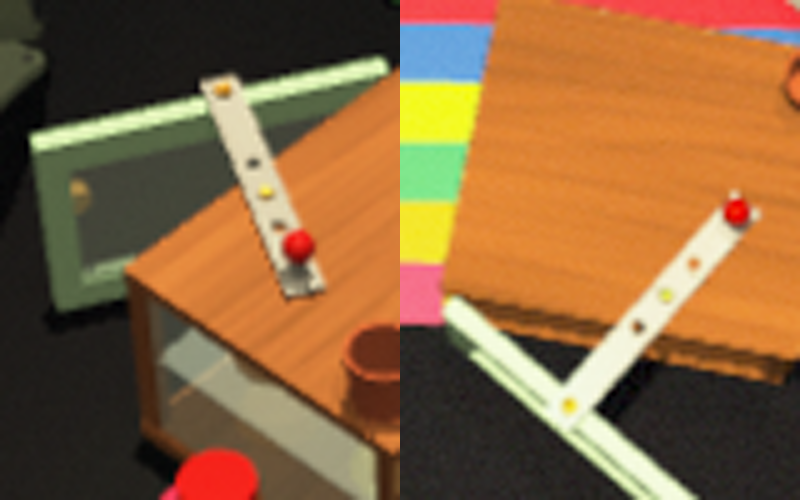

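The bar lies flat. The brass peg shows in the middle hole, at (266,192) in the left crop and (667,296) in the right. The door is ajar and the arm is clear, so I'm handing in.

```bash
python3 -c "
from rig import r
print(r.hand_in())"
```

```text
the job is handed in; nothing more can be done
None
```

The stay bar's middle hole is seated over the peg with the bar lying flat, the door is propped ajar at roughly 0.55–0.6 rad, the arm is clear, and the job was handed in at about 10 s; no verdict came back.

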